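Fetch the plaster disc from behind the pots

ROBOT

A 7-joint arm with a two-finger parallel gripper is mounted at the origin on the work surface. World frame = base frame: x ahead of the robot, y to its left, z up, the work surface at z = 0. Lengths are in m, angles in rad, forces in N, time in s.
With the tool pointing down it reaches from about 0.4 to 0.875 m from the base axis. Payload 4.4 kg.
Tool frame: the origin (TCP) lies at the very end of the fingers, on their centre line; the grasp point (between the pads) lies 19 mm behind it (arm.hold_point_z is the distance from the TCP to the grasp point, in m); z points along the fingers, y is the line along which they close (so a half turn about z gives the same grasp; the last joint's range is limited). The gripper opens to 85 mm and grips with 20 to 120 N. Pads are 22 mm wide; open, the fingers measure 114 mm over their backs; the gripper's body (76 mm by 85 mm) begins 54 mm behind the grasp point. The pads swing forward as they close: fully open they stand 13 mm farther back than shut.
Start: joints at [-1.186, 0.628, 0.038, 1.517, -0.027, 0.996, -0.02], TCP at [0.283, 0.585, 0.231] pointing down, gripper open.
Joint ranges: [-3.06, 3.06], [-0.37, 2.12], [-1.25, 1.32], [0.18, 2.47], [-1.1, 4.24], [0.23, 1.98], [-2.94, 2.94]. Speed limits (rad/s): [2.57, 2.57, 3.14, 3.14, 3.14, 3.14, 3.14].

INTERFACE

Orientations are given as a unit quaternion [x, y, z, w].
In Python, from station import arm, imaging gives the robot as it stands.
- The arm moves only by the shell command python3 -m inch 'ROWS' [OPENING]. ROWS is JSON, a list of rows, each a list of 6 numbers: the shift along the world's x, y, z in m, then the turn, a rotation vector about the world's x, y, z in rad. A call has 1 to 8 rows; each row is the pose to reach, as a shift and turn from the pose commanded when the call began; what a row does not reach only later rows make up. A row lasts 1/8 s, in which the tool goes at most 62.5 mm and 10.7 degrees, less where a joint would pass 70% of its speed; a pose out of reach is approached as far as the arm can. A call with a gripper value outside its range is refused whole. OPENING is the finger opening in m, from 0 to 0.0854, set as the call begins (- or left out, the last holds). The fingers move at their own pace and stop on an object; the grip force is fixed at half the most. Time passes only in rows, so rows that repeat a pose let the fingers close. It gives the time, the measured TCP pose, the force, the opening and the grip force at its end, in the units of the state.
- arm.get_state(): the state, without advancing time (a new reading comes with each control period).
- imaging.snapshot(name): name is "scene" or "top" or "wrist"; returns (picture, depth): 480x640x3 uint8, red, green, blue; 480x640 float32, m along the optical axis (not along the pixel's ray), 0 where there is no reading.
- imaging.get_calibration(name): a dict with "intrinsics" (3x3 intrinsics, pixels), "position" and "rotation" of the camera in the world. Camera axes: x right, y down, z forward; pixel columns grow to the right and rows downward; lengths in m; the calibration is good to about 2 mm. A picture is of the moment at which its call begins: read the wrist's pose just before it. get_calibration takes no time and is no camera call; for the wrist camera it gives the pose at the moment of the call.
- arm.hand_in(): hands the job in; it is judged then, once.
The state is a dict: "time": time; "joint_positions": joint angles; "qvel": joint speeds; "tau": joint torques, N m; "tool_pos": TCP position; "tcp_rot": TCP orientation; "ft_force": force on the tool from outside, world axes, zero at the start; "torque": the same for the moment, N m; "gripper_width": opening from 0.0 (shut) to 1.0 (fully open); "grip_force": force on a finger pad.
Only numpy, scipy, OpenCV 4.12 (cv2) and the standard library are available. Lean on these libraries where they do the work, as an engineer would, in place of code of your own. Each camera call takes 0.05 s, during which the arm holds its last target. There are 200 camera calls.

TASK

A small plaster disc lies hemmed in behind three clay pots on the ware board, the board with the batten. Move all three pots to stand on the bare side board, then set the disc squarely on top of the pile of discs like it, feeling for the height of the pile, and when it lies there put each pot back exactly where it stood at the start. Set everything down upright without dropping it, and leave the two small bowls behind the batten alone.

Things in the scene. Friction and masses are not known exactly. Their poses are not given: they have to be found in the camera images.
- cylinder_pot_center (a point): Straight cylindrical pot, 54 mm diameter, 118 mm tall, open top; fired grey clay, stands upright; the point is its centre, half-way up, on its upright axis (z up, round so yaw means nothing). About 280 g.
- waisted_pot_center (a point): Stepped pot, 100 mm tall: a wide foot 60 mm in diameter up to 36 mm, narrowing by 50 mm to a straight upper part 44 mm in diameter, open top; fired grey clay, stands upright; the point is its centre, half-way up, on its upright axis (z up, round so yaw means nothing). About 280 g.
- bottle_pot_center (a point): Bottle, 112 mm tall: body 58 mm in diameter up to 58 mm, sloping shoulder to 74 mm, then a straight neck 30 mm in diameter up to the top; fired grey clay, stands upright; the point is its centre, half-way up, on its upright axis (z up, round so yaw means nothing). About 280 g.
- disc_center (a point): Loose plaster disc, 60 mm diameter, 15 mm thick, lying flat on the ware board in front of the batten; the point is its centre (half-way up), z up. About 60 g. The three pots stand round it, their axes about 62 to 72 mm from its centre (one on the robot's side, one on each side), so that it cannot be grasped until they are gone.
- ware_board: Fixed wooden board, 18 mm thick, with a batten across it. Origin at its underside on the table, under about the middle of the disc's starting place; x points away from the robot, across the batten; z up. The board spans x -100 to 130 mm and y -105 to 105 mm; the batten spans x 42 to 56 mm over the whole width and stands 20 mm above the board. Pots and disc stand on the robot's side of it, two small bowls on the far side.
- side_board: Fixed bare plywood board, 270 mm long (x) by 120 mm wide (y), 18 mm thick, lying on the table to one side; origin at the centre of its underside, z up. Room for the three pots in a row along x.
- pile_base: Fixed dark round wooden base, 110 mm diameter, 12 mm high, on the table to the other side of the ware board; origin at the centre of its underside. At its centre stands a firm, fixed, level pile of plaster discs, 60 mm in diameter, whose top is anywhere from 39 to 84 mm above the table: the height differs every time and is not given by this pose.
- bowl_a_center (a point): Small clay bowl, 64 mm wide at the rim, 40 mm tall, standing on the ware board behind the batten; the point is its centre, half-way up. Not to be disturbed.
- bowl_b_center (a point): A second small bowl just like it, also behind the batten. Not to be disturbed.
There are look-alikes about, which are no part of the job. Leave any yellow look-alike of the part that bears cylinder_pot_center alone.

How it is judged:
On the way, in this order (a step that is already met when the one before it is completed fails the run):
1. all three pots stand upright on the side board (x of cylinder_pot_center in the frame of side_board between -0.135 and 0.135 m and y of cylinder_pot_center in the frame of side_board between -0.06 and 0.06 m and z of cylinder_pot_center in the frame of side_board below 0.085 m and angle between each of cylinder_pot_center, waisted_pot_center, bottle_pot_center's own z axis and vertical below 0.15 rad and x of waisted_pot_center in the frame of side_board between -0.135 and 0.135 m and y of waisted_pot_center in the frame of side_board between -0.06 and 0.06 m and z of waisted_pot_center in the frame of side_board below 0.076 m and x of bottle_pot_center in the frame of side_board between -0.135 and 0.135 m and y of bottle_pot_center in the frame of side_board between -0.06 and 0.06 m and z of bottle_pot_center in the frame of side_board below 0.082 m), for 0.2 s.
2. the disc lies flat and centred on the pile, let go, while the pots still stand on the side board (all of step 1 and horizontal distance between disc_center and pile_base below 0.012 m and angle between disc_center's own z axis and vertical below 0.08 rad and linear speed of disc below 0.02 m/s and contact force between the fingers and disc below 0.05 N), for 0.2 s.
At the end, for the whole second after the job is handed in: Each pot stands upright (within 0.1 rad) with its centre within 15 mm of where it was at the start; the disc lies flat (within 0.08 rad) on top of the pile, its centre within 12 mm of the pile base's axis seen from above; all are released and at rest (distance of each of cylinder_pot_center, waisted_pot_center, bottle_pot_center from where it was at the start of the episode below 0.015 m and angle between each of cylinder_pot_center, waisted_pot_center, bottle_pot_center's own z axis and vertical below 0.1 rad and linear speed of each of cylinder_pot, waisted_pot, bottle_pot, disc below 0.02 m/s and horizontal distance between disc_center and pile_base below 0.012 m and angle between disc_center's own z axis and vertical below 0.08 rad); the robot touches nothing.
It fails at once if the cylinder pot is dropped (let go more than about 8 mm above its support) or knocked flying (linear speed of cylinder_pot above 0.4 m/s and contact force between the fingers and cylinder_pot below 0.05 N).
It fails at once if the waisted pot is dropped (let go more than about 8 mm above its support) or knocked flying (linear speed of waisted_pot above 0.4 m/s and contact force between the fingers and waisted_pot below 0.05 N).
It fails at once if the bottle pot is dropped (let go more than about 8 mm above its support) or knocked flying (linear speed of bottle_pot above 0.4 m/s and contact force between the fingers and bottle_pot below 0.05 N).
It fails at once if the disc is dropped (let go more than about 8 mm above its support) or knocked flying (linear speed of disc above 0.4 m/s and contact force between the fingers and disc below 0.05 N).
It fails at once if a small bowl behind the batten is shifted or tipped (distance of any of bowl_a_center, bowl_b_center from where it was at the start of the episode above 0.025 m or angle between any of bowl_a_center, bowl_b_center's own z axis and vertical above 0.5 rad).
It also fails if it takes over 134 s, if anything falls off the work surface, if the arm or the gripper's body presses on something with over 40 N, if the wrist force passes 120 N, or if a joint passes its speed limit or range.

## Working session

There is one attempt and no reset: what is moved stays moved. The work goes in short steps, Python scripts to look and compute and a shell command to move; the robot and the scene stay as the last step left them, time stands still between calls to the robot, and variables do not carry over. Pictures are saved under pics/ and viewed, at most 14 in all, crops included, and the job is handed in when it is done.

```bash
ls; mkdir -p pics
cat > h.py <<'E'
import numpy as np, cv2
from station import arm, imaging
def snap(n,f):
    p,d=imaging.snapshot(n); cv2.imwrite('pics/'+f+'.png',cv2.cvtColor(p,cv2.COLOR_RGB2BGR)); np.save('pics/'+f+'.npy',d); return p,d
def cloud(n,d):
    c=imaging.get_calibration(n);K=np.array(c['intrinsics']);R=np.array(c['rotation']);t=np.array(c['position'])
    if R.shape!=(3,3):
        from scipy.spatial.transform import Rotation as Q; R=Q.from_quat(R).as_matrix()
    v,u=np.mgrid[:480,:640]
    P=np.stack([(u-K[0,2])/K[0,0]*d,(v-K[1,2])/K[1,1]*d,d],-1)@R.T+t
    P[d<=0]=np.nan
    return P
E
python3 - <<'E'
from h import *
for n in('scene','top'):
    p,d=snap(n,n+'0'); np.save('pics/%s0c.npy'%n,cloud(n,d)); print(imaging.get_calibration(n))
print(arm.get_state())
E
```

```text
pics
{'intrinsics': array([[478.70676157,   0.        , 313.60642776],
       [  0.        , 478.70676157, 240.15842967],
       [  0.        ,   0.        ,   1.        ]]), 'position': array([0.99944633, 0.25538621, 0.7784885 ]), 'rotation': array([ 0.46073593,  0.83264722, -0.26877071, -0.14894065])}
{'intrinsics': array([[508.62437534,   0.        , 319.95109089],
       [  0.        , 508.62437534, 240.60889067],
       [  0.        ,   0.        ,   1.        ]]), 'position': array([0.35737127, 0.00777805, 0.91798468]), 'rotation': array([ 0.70701959, -0.69785651,  0.07897262, -0.08296332])}
{'time': 0.1, 'joint_positions': array([-1.18580458,  0.6292209 ,  0.03844248,  1.5182642 , -0.02700089,
        0.99630797, -0.01999691]), 'qvel': array([-7.02872248e-04, -3.76275834e-03, -5.03652667e-05, -4.51259698e-03,
       -7.82932814e-05,  3.56674861e-04,  1.02557995e-03]), 'tau': array([ 2.30202357e-03, -5.64532542e+01,  1.23008542e+00, -1.93975639e+01,
        1.12518494e-02,  5.37129687e-03,  2.58008458e-05]), 'tool_pos': array([0.28291876, 0.58457876, 0.23050344]), 'tcp_rot': array([ 2.23489950e-01,  9.74705871e-01, -8.21480204e-04, -1.81654021e-04]), 'ft_force': array([-1.16875176,  0.72613421, -0.1747895 ]), 'torque': array([-0.01992219,  0.02774805, -0.01518542]), 'grip_force': 0.0, 'gripper_width': 0.9977570267041054}
```

View pics/top0.png

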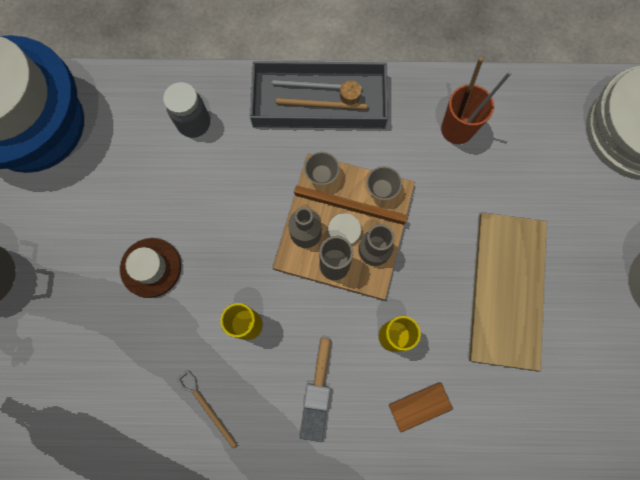

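View pics/scene0.png

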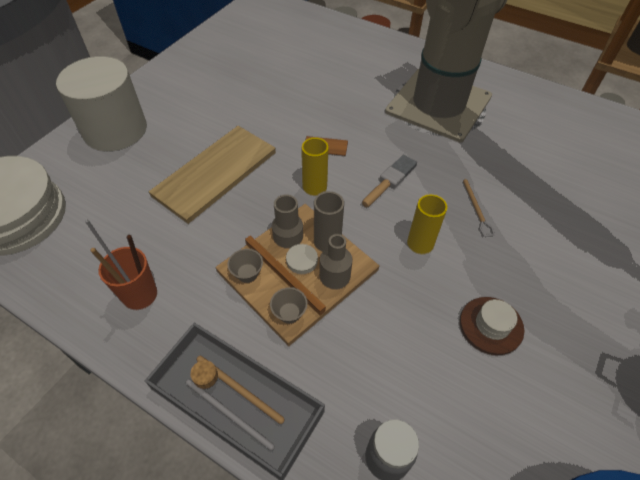

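Top view: the grey cylinder pot is at (336,257), the waisted pot at (377,244), the bottle at (304,226) and the disc at (344,230). The bowls are at (322,172) and (384,187), the side board at (510,290), and the pile on its dark base at (148,267). The look-alikes for the cylinder are the yellow ones at (240,322) and (402,334). The grey one on the batten board matches the description. The white-topped jar at (185,105) has no dark base, so it isn't the pile.

```bash
cat > meas.py <<'E'
from h import *
from scipy.optimize import least_squares
T=np.load('pics/top0c.npy');S=np.load('pics/scene0c.npy')
A=np.concatenate([T.reshape(-1,3),S.reshape(-1,3)]);src=np.r_[np.zeros(480*640),np.ones(480*640)]
ok=~np.isnan(A[:,0]);A=A[ok];src=src[ok]
def fit(name,c,zlo,zhi,r,rad=.05):
    for s in(0,1):
        m=(np.hypot(*(A[:,:2]-c).T)<rad)&(A[:,2]>zlo)&(A[:,2]<zhi)&(src==s)
        P=A[m]
        if len(P)<15: print(name,s,'few',len(P));continue
        f=lambda x:np.hypot(P[:,0]-x[0],P[:,1]-x[1])-r
        q=least_squares(f,c,loss='soft_l1',f_scale=.002)
        print(name,s,len(P),q.x.round(4),'res',np.median(abs(f(q.x))).round(4),'ztop',np.percentile(P[:,2],98).round(4))
def px(u,v): return T[v-3:v+4,u-3:u+4].reshape(-1,3)
for n,u,v in [('disc',344,230),('pile',144,264),('pbase',165,285),('board',290,258),('board2',330,285),('side',510,290),('table',440,250),('jar',180,97)]:
    print(n,np.nanmedian(px(u,v),0).round(4))
D=np.nanmedian(px(344,230),0)[:2]
if __name__=='__main__':
    import sys
    # slices top-down: points with z bands
    sel=A[(np.hypot(*(A[:,:2]-D).T)<.13)]
    print(np.histogram(sel[:,2],bins=np.arange(0,.16,.01)))
    H=T[...,2]
    for n,u,v in [('cyl',336,257),('wai',377,244),('bot',304,226)]:
        w=T[v-30:v+30,u-25:u+25].reshape(-1,3); w=w[w[:,2]>np.nanmax(w[:,2])-.006]; print(n,np.nanmax(w[:,2]).round(4),w.mean(0).round(4))
    # board rectangles via depth mask
    for n,c,lo,hi,rr in [('side',np.nanmedian(px(510,290),0)[:2],.012,.024,.17),('ware',D,.012,.024,.17),('base',np.nanmedian(px(144,264),0)[:2],.008,.016,.07),('batten',D,.034,.042,.17)]:
        for s in(0,1):
            m=(np.hypot(*(A[:,:2]-c).T)<rr)&(A[:,2]>lo)&(A[:,2]<hi)&(src==s)
            b=cv2.minAreaRect(A[m][:,:2].astype(np.float32)*1000); print(n,s,m.sum(),b)
E
python3 meas.py
```

```text
disc [ 0.5847 -0.0287  0.0326]
pile [0.5153 0.3205 0.046 ]
pbase [0.4837 0.2915 0.0121]
board [0.5345 0.068  0.0178]
board2 [ 0.4885 -0.0048  0.0051]
side [ 0.482  -0.3247  0.017 ]
table [ 0.5569 -0.2072 -0.    ]
jar [0.807  0.2652 0.0995]
(array([1803, 9797, 2584, 3929, 1490, 1515,  690,  686, 1011,  581,  597,
        861,  538,  670,    2]), array([0.  , 0.01, 0.02, 0.03, 0.04, 0.05, 0.06, 0.07, 0.08, 0.09, 0.1 ,
       0.11, 0.12, 0.13, 0.14, 0.15]))
cyl 0.1403 [ 0.5219 -0.0108  0.1359]
wai 0.1364 [ 0.5225 -0.0371  0.1351]
bot 0.1403 [0.5318 0.0098 0.1359]
side 0 10243 ((485.3946228027344, -323.4263610839844), (121.82560729980469, 270.6789855957031), 82.85468292236328)
side 1 5096 ((487.86083984375, -322.7459716796875), (124.96434020996094, 271.3917541503906), 82.828125)
ware 0 7095 ((600.6780395507812, -29.448928833007812), (210.1121826171875, 230.69381713867188), 75.00776672363281)
ware 1 5407 ((602.6964111328125, -30.075546264648438), (212.28175354003906, 230.7081298828125), 75.13204193115234)
base 0 1736 ((516.2954711914062, 323.56231689453125), (108.68511199951172, 108.43551635742188), 48.4500617980957)
base 1 1643 ((519.1141357421875, 322.72662353515625), (108.9249038696289, 109.3302230834961), 57.124977111816406)
batten 0 1325 ((598.40185546875, -29.741554260253906), (210.25503540039062, 210.8588104248047), 76.62460327148438)
batten 1 1490 ((622.3143310546875, -35.476959228515625), (209.68505859375, 163.77049255371094), 76.83561706542969)
```

Run:
```python
from meas import *
w=np.radians(-15);x=np.array([np.cos(w),np.sin(w)]);y=np.array([-x[1],x[0]])
O=np.array([.6015,-.0298])-.015*x;print('O',O)
cyl=O-.066*x; wai=O-.066*y; bot=O+.066*y
# better starts: use top rims
fit('cyl',cyl,.06,.13,.027,.045); fit('cylrim',cyl,.131,.145,.0255,.045)
fit('wai',wai,.072,.112,.022,.045);fit('waifoot',wai,.024,.05,.030,.045)
fit('bot',bot,.095,.127,.015,.04);fit('botbody',bot,.026,.07,.029,.045)
fit('disc',O,.024,.0315,.03,.036);
P=A[(np.hypot(*(A[:,:2]-O).T)<.04)&(A[:,2]>.0295)&(A[:,2]<.036)]
print('disc top',cv2.minEnclosingCircle(P[:,:2].astype(np.float32)*1000),P[:,:2].mean(0))
for s in(0,1):
    P=A[(np.hypot(A[:,0]-.517,A[:,1]-.323)<.045)&(A[:,2]>.03)&(src==s)];print('pile',np.median(P[P[:,2]>P[:,2].max()-.006],0),cv2.minEnclosingCircle(P[P[:,2]>P[:,2].max()-.006][:,:2].astype(np.float32)*1000))
for b,z in(('a',0),('b',0)):
    c=O+.09*x+(.045 if b=='a' else -.045)*y
    fit('bowl'+b,c,.05,.07,.031,.045)
p=cv2.imread('pics/top0.png')[190:290,270:420];cv2.imwrite('pics/crop0.png',cv2.resize(p,(750,500),interpolation=cv2.INTER_CUBIC))
```

```text
disc [ 0.5847 -0.0287  0.0326]
pile [0.5153 0.3205 0.046 ]
pbase [0.4837 0.2915 0.0121]
board [0.5345 0.068  0.0178]
board2 [ 0.4885 -0.0048  0.0051]
side [ 0.482  -0.3247  0.017 ]
table [ 0.5569 -0.2072 -0.    ]
jar [0.807  0.2652 0.0995]
O [ 0.58701111 -0.02591771]
cyl 0 484 [ 0.5196 -0.0105] res 0.0022 ztop 0.1281
cyl 1 974 [ 0.525  -0.0107] res 0.0016 ztop 0.129
cylrim 0 277 [ 0.5221 -0.011 ] res 0.001 ztop 0.1383
cylrim 1 253 [ 0.5252 -0.0109] res 0.001 ztop 0.1386
wai 0 281 [ 0.55   -0.0823] res 0.0021 ztop 0.1114
wai 1 505 [ 0.5549 -0.0831] res 0.0017 ztop 0.1115
waifoot 0 312 [ 0.5865 -0.0815] res 0.0041 ztop 0.0495
waifoot 1 307 [ 0.5541 -0.0834] res 0.001 ztop 0.0497
bot 0 167 [0.5807 0.0413] res 0.002 ztop 0.1267
bot 1 274 [0.5853 0.0416] res 0.0016 ztop 0.126
botbody 0 156 [0.6124 0.0217] res 0.004 ztop 0.0694
botbody 1 471 [0.5844 0.0399] res 0.0009 ztop 0.0689
disc 0 187 [ 0.5711 -0.0214] res 0.0073 ztop 0.0314
disc 1 109 [ 0.5876 -0.0289] res 0.001 ztop 0.0315
disc top ((583.21240234375, -27.431644439697266), 36.73697280883789) [ 0.58957722 -0.02894203]
pile [0.51640617 0.32496941 0.04621776] ((516.2225952148438, 324.08526611328125), 30.223384857177734)
pile [0.51898477 0.32395456 0.04650609] ((518.7109375, 323.70074462890625), 30.37203598022461)
bowla 0 218 [0.692  0.0162] res 0.0018 ztop 0.0601
bowla 1 297 [0.6968 0.0162] res 0.0017 ztop 0.0604
bowlb 0 325 [ 0.6646 -0.0968] res 0.002 ztop 0.06
bowlb 1 342 [ 0.6693 -0.0963] res 0.002 ztop 0.0606
```

View pics/crop0.png

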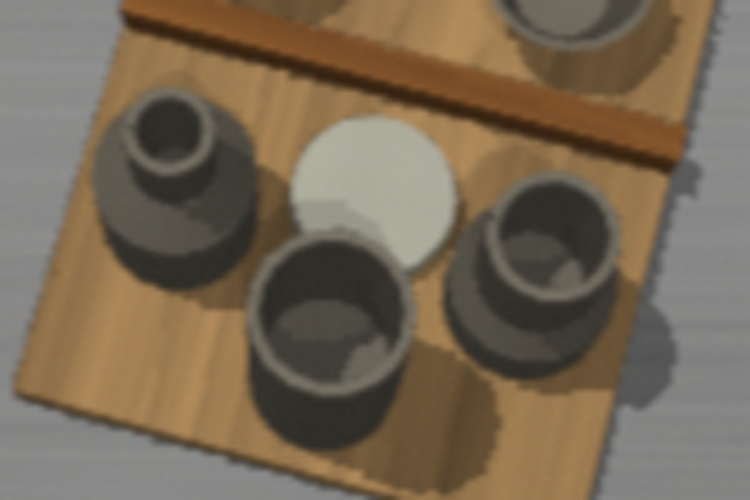

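The crop shows the grey cylinder at the front, the bottle on the left, the waisted pot on the right and the disc in the middle. All three pots are grey and stand on the batten board, so they match the description.

Plan: keep the tool y-axis along about -14° for all the pots, and go to the cylinder first.

```bash
python3 -m inch '[[0.02,-0.05,0,0,0,-0.17],[0.04,-0.1,0,0,0,-0.34],[0.06,-0.15,0,0,0,-0.51],[0.08,-0.2,0,0,0,-0.68],[0.1,-0.25,0,0,0,-0.85],[0.12,-0.3,0,0,0,-1.02],[0.14,-0.35,0,0,0,-1.19],[0.16,-0.4,0,0,0,-1.356]]' 0.072
python3 -m inch '[[0.02,-0.05,0,0,0,0],[0.04,-0.1,0,0,0,0],[0.06,-0.15,0,0,0,0],[0.08,-0.196,0,0,0,0],[0.08,-0.196,0,0,0,0]]'
python3 - <<'E'
from h import *
s=arm.get_state();print(s)
p,d=snap('wrist','w1');np.save('pics/w1c.npy',cloud('wrist',d))
E
```

```text
time: 1.1
tool_pos: [0.4434, 0.1835, 0.2313]
tcp_rot: [0.787, 0.617, 0.0, -0.0]
ft_force: [0.5, -0.2, -0.3]
gripper_width: 0.843
grip_force: 0.0
time: 1.72
tool_pos: [0.5241, -0.016, 0.2314]
tcp_rot: [0.788, 0.616, -0.0, 0.001]
ft_force: [-0.3, 0.6, 0.2]
gripper_width: 0.844
grip_force: 0.0
{'time': 1.725, 'joint_positions': array([-0.32460635,  0.47977496,  0.43871915,  1.87576775, -0.26243811,
        0.84164449,  0.00288884]), 'qvel': array([-0.06620965, -0.01116997, -0.06061373,  0.03496445, -0.02572975,
        0.01873531, -0.02828229]), 'tau': array([  1.63223214, -42.82830477,   5.68374887, -17.14023829,
         0.20396187,  -0.17453151,   0.24064234]), 'tool_pos': array([ 0.52407324, -0.01601291,  0.23135992]), 'tcp_rot': array([ 7.87835339e-01,  6.15884175e-01, -4.12167952e-04,  1.41125851e-03]), 'ft_force': array([-0.27930973,  0.6004194 ,  0.16794809]), 'torque': array([0.00783439, 0.03606285, 0.03524116]), 'grip_force': 0.0, 'gripper_width': 0.8443982560080492}
```

View pics/w1.png

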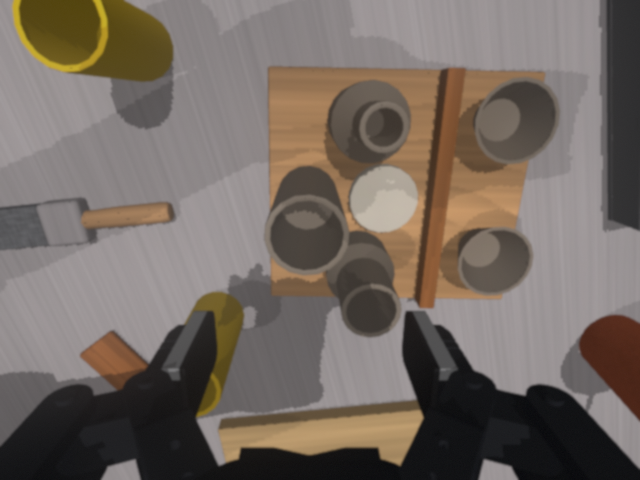

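The wrist view shows the cylinder rim at (306,233), the bottle neck at (382,127), the waisted pot at (370,305) and the disc at (384,199). The fingers are at the bottom, because the camera sits off to the side. I'll use this cloud for a second fit.

Run:
```python
from h import *
from scipy.optimize import least_squares
P=np.load('pics/w1c.npy').reshape(-1,3);P=P[~np.isnan(P[:,0])]
def fit(n,c,lo,hi,r,rad):
    Q=P[(np.hypot(*(P[:,:2]-c).T)<rad)&(P[:,2]>lo)&(P[:,2]<hi)]
    f=lambda x:np.hypot(Q[:,0]-x[0],Q[:,1]-x[1])-r
    q=least_squares(f,c,loss='soft_l1',f_scale=.002).x;print(n,len(Q),q.round(4),np.median(abs(f(q))).round(4),np.percentile(Q[:,2],98).round(4))
fit('cyl',(.5236,-.011),.131,.145,.0255,.045);fit('cylw',(.5236,-.011),.05,.13,.027,.045)
fit('wai',(.5525,-.083),.115,.13,.0205,.04);fit('bot',(.583,.041),.125,.14,.0135,.03);fit('botbody',(.583,.041),.026,.072,.029,.045)
Q=P[(np.hypot(P[:,0]-.588,P[:,1]+.028)<.045)&(P[:,2]>.030)&(P[:,2]<.036)];print('disc',len(Q),cv2.minEnclosingCircle(Q[:,:2].astype(np.float32)*1e3),Q.mean(0))
```

```text
cyl 1716 [ 0.5229 -0.0075] 0.0011 0.1363
cylw 3865 [ 0.5235 -0.0045] 0.0019 0.1289
wai 930 [ 0.5527 -0.0798] 0.001 0.1182
bot 1033 [0.5824 0.0449] 0.001 0.1306
botbody 889 [0.5667 0.0246] 0.0042 0.0704
disc 3752 ((590.8944091796875, -33.3583984375), 44.00581359863281) [ 0.58830213 -0.0252391   0.03213074]
```

```bash
python3 -m inch '[[0,0,-0.04,0,0,0],[0,0,-0.08,0,0,0],[0,0,-0.11,0,0,0],[0,0,-0.134,0,0,0],[0,0,-0.134,0,0,0],[0,0,-0.134,0,0,0]]'
python3 -m inch '[[0,0,0,0,0,0],[0,0,0,0,0,0],[0,0,0,0,0,0],[0,0,0,0,0,0],[0,0,0,0,0,0]]' 0.04
```

```text
time: 2.52
tool_pos: [0.5235, -0.01, 0.098]
tcp_rot: [0.785, 0.619, 0.0, 0.0]
ft_force: [0.2, -0.4, -0.8]
gripper_width: 0.846
grip_force: 0.0
time: 3.15
tool_pos: [0.524, -0.0106, 0.0987]
tcp_rot: [0.785, 0.619, 0.001, 0.0]
ft_force: [-1.5, 1.5, 5.3]
gripper_width: 0.606
grip_force: 62.2
```

```bash
python3 -m inch '[[0,0,0.02,0,0,0],[0,0,0.06,0,0,0],[0,0,0.1,0,0,0],[0,0,0.14,0,0,0],[-0.01,-0.025,0.15,0,0,0],[-0.025,-0.06,0.15,0,0,0],[-0.042,-0.1,0.15,0,0,0],[-0.06,-0.14,0.15,0,0,0]]'
python3 -m inch '[[-0.018,-0.042,0,0,0,0],[-0.036,-0.084,0,0,0,0],[-0.052,-0.125,0,0,0,0],[-0.062,-0.15,0,0,0,0],[-0.067,-0.161,-0.02,0,0,0],[-0.067,-0.161,-0.06,0,0,0],[-0.067,-0.161,-0.1,0,0,0],[-0.067,-0.161,-0.13,0,0,0]]'
python3 -m inch '[[0,0,-0.012,0,0,0],[0,0,-0.016,0,0,0],[0,0,-0.018,0,0,0],[0,0,-0.019,0,0,0],[0,0,-0.019,0,0,0]]'
```

```text
time: 4.15
tool_pos: [0.4623, -0.1517, 0.2477]
tcp_rot: [0.785, 0.619, 0.0, 0.0]
ft_force: [0.7, -0.4, -2.9]
gripper_width: 0.606
grip_force: 63.5
time: 5.15
tool_pos: [0.3957, -0.3113, 0.1162]
tcp_rot: [0.785, 0.619, -0.0, -0.001]
ft_force: [0.4, -0.0, -3.1]
gripper_width: 0.606
grip_force: 63.5
time: 5.78
tool_pos: [0.3966, -0.3121, 0.0989]
tcp_rot: [0.785, 0.619, 0.0, 0.001]
ft_force: [-0.3, 0.0, -2.5]
gripper_width: 0.605
grip_force: 63.6
```

```bash
python3 -m inch '[[0,0,-0.001,0,0,0],[0,0,-0.001,0,0,0],[0,0,-0.002,0,0,0],[0,0,-0.002,0,0,0]]'
```

```text
time: 6.28
tool_pos: [0.3965, -0.3122, 0.0987]
tcp_rot: [0.785, 0.619, 0.001, 0.001]
ft_force: [-3.4, 3.8, 19.7]
gripper_width: 0.601
grip_force: 66.1
```

```bash
python3 -m inch '[[0,0,0.0015,0,0,0],[0,0,0.0015,0,0,0]]' && python3 -m inch '[[0,0,0,0,0,0],[0,0,0,0,0,0],[0,0,0,0,0,0],[0,0,0.03,0,0,0],[0,0,0.08,0,0,0],[0,0,0.13,0,0,0],[0.02,0.03,0.14,0,0,0],[0.05,0.074,0.14,0,0,0]]' 0.07
python3 -m inch '[[0.03,0.045,0,0,0,0],[0.06,0.09,0,0,0,0],[0.09,0.13,0,0,0,0],[0.106,0.156,0,0,0,0],[0.106,0.156,-0.05,0,0,0],[0.106,0.156,-0.1,0,0,0],[0.106,0.156,-0.13,0,0,0],[0.106,0.156,-0.13,0,0,0]]'
```

```text
time: 6.52
tool_pos: [0.3965, -0.3123, 0.0987]
tcp_rot: [0.785, 0.619, 0.0, 0.001]
ft_force: [-1.7, 2.5, 8.9]
gripper_width: 0.604
grip_force: 64.3
time: 7.52
tool_pos: [0.4468, -0.239, 0.2394]
tcp_rot: [0.787, 0.617, 0.001, 0.002]
ft_force: [1.1, 0.2, -0.6]
gripper_width: 0.825
grip_force: 0.0
time: 8.52
tool_pos: [0.5503, -0.0816, 0.1057]
tcp_rot: [0.786, 0.619, -0.002, -0.002]
ft_force: [-0.8, 0.1, 1.2]
gripper_width: 0.818
grip_force: 0.0
```

```bash
python3 -m inch '[[0.001,0,-0.015,0,0,0],[0.001,0,-0.03,0,0,0],[0.001,0,-0.03,0,0,0]]'
python3 -m inch '[[0,0,0,0,0,0],[0,0,0,0,0,0],[0,0,0,0,0,0],[0,0,0,0,0,0],[0,0,0,0,0,0],[0,0,0,0,0,0]]' 0.03
```

```text
time: 8.9
tool_pos: [0.5525, -0.0817, 0.0771]
tcp_rot: [0.785, 0.619, -0.0, -0.001]
ft_force: [0.3, 0.5, 0.8]
gripper_width: 0.821
grip_force: 0.0
time: 9.65
tool_pos: [0.5538, -0.0821, 0.0785]
tcp_rot: [0.785, 0.619, 0.001, 0.001]
ft_force: [0.0, 0.2, 5.7]
gripper_width: 0.494
grip_force: 60.6
```

```bash
python3 -m inch '[[0,0,0.02,0,0,0],[0,0,0.06,0,0,0],[0,0,0.1,0,0,0],[0,0,0.14,0,0,0],[-0.005,-0.02,0.15,0,0,0],[-0.016,-0.06,0.15,0,0,0],[-0.028,-0.1,0.15,0,0,0],[-0.04,-0.144,0.15,0,0,0]]'
python3 -m inch '[[-0.011,-0.04,0,0,0,0],[-0.021,-0.075,0,0,0,0],[-0.027,-0.097,0,0,0,0],[-0.027,-0.097,-0.02,0,0,0],[-0.027,-0.097,-0.06,0,0,0],[-0.027,-0.097,-0.1,0,0,0],[-0.027,-0.097,-0.13,0,0,0],[-0.027,-0.097,-0.14,0,0,0]]'
python3 -m inch '[[0,0,-0.005,0,0,0],[0,0,-0.007,0,0,0],[0,0,-0.009,0,0,0],[0,0,-0.009,0,0,0],[0,0,-0.009,0,0,0]]'
```

```text
time: 10.65
tool_pos: [0.5111, -0.2275, 0.2262]
tcp_rot: [0.786, 0.619, -0.001, -0.001]
ft_force: [1.8, -0.9, -2.5]
gripper_width: 0.494
grip_force: 61.6
time: 11.65
tool_pos: [0.4831, -0.3225, 0.0847]
tcp_rot: [0.786, 0.618, -0.001, -0.003]
ft_force: [-0.2, -0.4, -2.4]
gripper_width: 0.492
grip_force: 61.5
time: 12.28
tool_pos: [0.4864, -0.323, 0.0792]
tcp_rot: [0.785, 0.619, 0.0, 0.0]
ft_force: [0.3, 0.2, -2.2]
gripper_width: 0.495
grip_force: 61.5
```

```bash
python3 -m inch '[[0,0,-0.001,0,0,0],[0,0,-0.002,0,0,0],[0,0,-0.002,0,0,0]]'
```

```text
time: 12.65
tool_pos: [0.4865, -0.3231, 0.0785]
tcp_rot: [0.785, 0.619, 0.001, 0.0]
ft_force: [-1.8, 1.3, 11.1]
gripper_width: 0.49
grip_force: 63.3
```

```bash
python3 -m inch '[[0,0,0.001,0,0,0],[0,0,0.001,0,0,0],[0,0,0.001,0,0,0],[0,0,0.03,0,0,0],[0,0,0.08,0,0,0],[0,0,0.13,0,0,0],[0.01,0.037,0.16,0,0,0],[0.0225,0.085,0.16,0,0,0]]' 0.062
python3 -m inch '[[0.014,0.054,0,0,0,0],[0.028,0.108,0,0,0,0],[0.042,0.162,0,0,0,0],[0.056,0.216,0,0,0,0],[0.07,0.26,0,0,0,0],[0.0745,0.2795,0,0,0,0],[0.0745,0.2795,-0.05,0,0,0],[0.0745,0.2795,-0.1,0,0,0]]'
python3 -m inch '[[0,0,-0.02,0,0,0],[0,0,-0.04,0,0,0],[0,0,-0.04,0,0,0],[0,0,-0.04,0,0,0]]'
```

```text
time: 13.65
tool_pos: [0.51, -0.2393, 0.2396]
tcp_rot: [0.786, 0.618, 0.001, 0.003]
ft_force: [1.1, -0.3, -1.3]
gripper_width: 0.727
grip_force: 0.0
time: 14.65
tool_pos: [0.5835, 0.0405, 0.1362]
tcp_rot: [0.786, 0.619, 0.0, 0.001]
ft_force: [-0.4, -0.1, -0.7]
gripper_width: 0.726
grip_force: 0.0
time: 15.15
tool_pos: [0.5836, 0.0406, 0.0975]
tcp_rot: [0.786, 0.618, 0.0, 0.0]
ft_force: [0.1, -0.3, 1.1]
gripper_width: 0.726
grip_force: 0.0
```

```bash
python3 -m inch '[[0,0,0,0,0,0],[0,0,0,0,0,0],[0,0,0,0,0,0],[0,0,0,0,0,0],[0,0,0,0,0,0],[0,0,0,0,0,0],[0,0,0,0,0,0]]' 0.015
python3 -m inch '[[0,0,0.02,0,0,0],[0,0,0.06,0,0,0],[0,0,0.1,0,0,0],[0,-0.02,0.12,0,0,0],[-0.001,-0.06,0.12,0,0,0],[-0.002,-0.1,0.12,0,0,0],[-0.003,-0.15,0.12,0,0,0],[-0.004,-0.2,0.12,0,0,0]]'
python3 -m inch '[[-0.001,-0.05,0,0,0,0],[-0.002,-0.1,0,0,0,0],[-0.003,-0.14,0,0,0,0],[-0.0035,-0.165,0,0,0,0],[-0.0035,-0.1755,-0.02,0,0,0],[-0.0035,-0.1755,-0.06,0,0,0],[-0.0035,-0.1755,-0.095,0,0,0],[-0.0035,-0.1755,-0.11,0,0,0]]'
python3 -m inch '[[0,0,-0.005,0,0,0],[0,0,-0.007,0,0,0],[0,0,-0.009,0,0,0],[0,0,-0.009,0,0,0],[0,0,-0.009,0,0,0]]'
```

```text
time: 16.02
tool_pos: [0.584, 0.0415, 0.0978]
tcp_rot: [0.785, 0.619, 0.001, 0.0]
ft_force: [-0.2, 0.1, 5.6]
gripper_width: 0.328
grip_force: 59.1
time: 17.02
tool_pos: [0.5786, -0.1593, 0.2163]
tcp_rot: [0.785, 0.619, -0.0, -0.001]
ft_force: [0.7, 0.8, -3.0]
gripper_width: 0.327
grip_force: 59.6
time: 18.02
tool_pos: [0.5741, -0.3309, 0.1029]
tcp_rot: [0.785, 0.619, -0.001, -0.003]
ft_force: [0.4, 0.5, -2.2]
gripper_width: 0.332
grip_force: 59.6
time: 18.65
tool_pos: [0.5759, -0.334, 0.0983]
tcp_rot: [0.785, 0.619, 0.0, 0.0]
ft_force: [0.1, -0.5, -2.3]
gripper_width: 0.33
grip_force: 59.6
```

```bash
python3 -m inch '[[0,0,-0.001,0,0,0],[0,0,-0.002,0,0,0],[0,0,-0.002,0,0,0]]'
```

```text
time: 19.02
tool_pos: [0.5761, -0.3342, 0.0978]
tcp_rot: [0.785, 0.619, 0.001, 0.001]
ft_force: [-1.4, 2.2, 9.4]
gripper_width: 0.328
grip_force: 61.1
```

```bash
python3 -m inch '[[0,0,0.001,0,0,0],[0,0,0.001,0,0,0],[0,0,0.001,0,0,0],[0,0,0.03,0,0,0],[0,0,0.08,0,0,0],[0,0,0.12,0,0,0],[0,0.03,0.13,0,0,0.1],[0,0.08,0.13,0,0,0.28]]' 0.055
python3 -m inch '[[0.002,0.05,0,0,0,0.18],[0.004,0.1,0,0,0,0.36],[0.006,0.15,0,0,0,0.54],[0.008,0.19,0,0,0,0.72],[0.01,0.226,0,0,0,0.9],[0.012,0.226,0,0,0,1.08],[0.012,0.226,0,0,0,1.266],[0.012,0.226,0,0,0,1.266]]' 0.08
python3 -m inch '[[0,0,0,0,0,0],[0,0,0,0,0,0]]'
python3 - <<'E'
from h import *
s=arm.get_state();print(s['tool_pos'],s['tcp_rot'],s['joint_positions'])
C=imaging.get_calibration('wrist')
p,d=snap('wrist','w2');P=cloud('wrist',d)
Q=P.reshape(-1,3);Q=Q[~np.isnan(Q[:,0])]
Q=Q[(np.hypot(Q[:,0]-.588,Q[:,1]+.028)<.036)&(Q[:,2]>.029)&(Q[:,2]<.037)];print(len(Q),cv2.minEnclosingCircle(Q[:,:2].astype(np.float32)*1e3),Q.mean(0))
pt,dt=snap('top','t2');Q=cloud('top',dt).reshape(-1,3);Q=Q[~np.isnan(Q[:,0])]
Q=Q[(np.hypot(Q[:,0]-.588,Q[:,1]+.028)<.036)&(Q[:,2]>.029)&(Q[:,2]<.037)];print(len(Q),cv2.minEnclosingCircle(Q[:,:2].astype(np.float32)*1e3) if len(Q) else 0)
E
```

```text
time: 20.02
tool_pos: [0.5758, -0.2557, 0.2271]
tcp_rot: [0.691, 0.723, -0.0, 0.002]
ft_force: [1.0, 1.3, -0.2]
gripper_width: 0.644
grip_force: 0.0
time: 21.02
tool_pos: [0.5876, -0.0281, 0.2257]
tcp_rot: [0.131, 0.991, 0.0, -0.0]
ft_force: [0.2, -0.2, -0.1]
gripper_width: 0.934
grip_force: 0.0
time: 21.28
tool_pos: [0.5876, -0.0281, 0.2257]
tcp_rot: [0.131, 0.991, -0.0, -0.0]
ft_force: [0.2, 0.8, -0.5]
gripper_width: 0.931
grip_force: 0.0
[ 0.58762334 -0.02805112  0.22574984] [ 1.31024648e-01  9.91379104e-01 -8.46856293e-05 -7.77128042e-05] [-0.02048604  0.54443565  0.03165721  1.70266595 -0.0208229   0.89499421
  1.32761719]
3631 ((588.7755737304688, -28.296157836914062), 29.991107940673828) [ 0.58771694 -0.02800843  0.0324917 ]
0 0
```

View pics/w2.png

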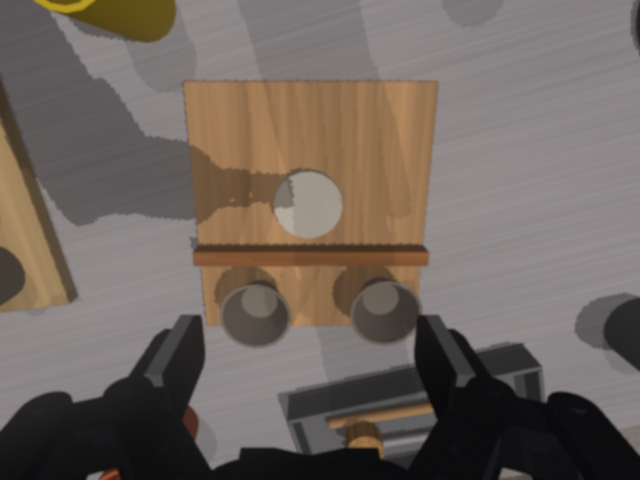

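View pics/t2.png

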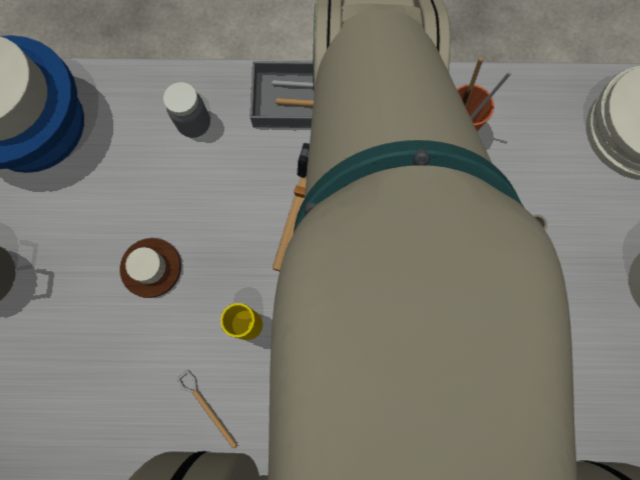

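The wrist view shows the bare disc at (308,204), aligned with the batten, with both bowls in place. In the top view the arm hides the board. Next I descend onto the disc.

```bash
python3 -m inch '[[0.001,0,-0.05,0,0,0],[0.001,0,-0.1,0,0,0],[0.001,0,-0.15,0,0,0],[0.001,0,-0.18,0,0,0],[0.001,0,-0.195,0,0,0],[0.001,0,-0.2,0,0,0],[0.001,0,-0.2,0,0,0]]'
python3 -m inch '[[0,0,-0.002,0,0,0],[0,0,-0.004,0,0,0],[0,0,-0.004,0,0,0]]'
```

```text
time: 22.25
tool_pos: [0.5894, -0.0279, 0.0266]
tcp_rot: [0.13, 0.992, 0.0, 0.001]
ft_force: [0.4, 0.3, 0.4]
gripper_width: 0.937
grip_force: 0.0
time: 22.62
tool_pos: [0.5888, -0.0279, 0.0221]
tcp_rot: [0.13, 0.992, 0.0, 0.0]
ft_force: [0.6, -0.1, -0.1]
gripper_width: 0.937
grip_force: 0.0
```

```bash
python3 -m inch '[[0,0,0,0,0,0],[0,0,0,0,0,0],[0,0,-0.001,0,0,0],[0,0,-0.002,0,0,0],[0,0,-0.002,0,0,0],[0,0,-0.002,0,0,0]]' 0.067
```

```text
time: 23.38
tool_pos: [0.5887, -0.0279, 0.0198]
tcp_rot: [0.13, 0.992, 0.0, -0.0]
ft_force: [0.8, -0.1, -0.3]
gripper_width: 0.783
grip_force: 0.0
```

```bash
python3 -m inch '[[0,0,-0.001,0,0,0],[0,0,-0.002,0,0,0],[0,0,-0.002,0,0,0]]'; python3 -c "
from h import *
snap('wrist','w3')"
```

```text
time: 23.75
tool_pos: [0.5886, -0.0279, 0.0177]
tcp_rot: [0.13, 0.992, -0.0, -0.0]
ft_force: [0.3, -0.0, -0.1]
gripper_width: 0.782
grip_force: 0.0
```

View pics/w3.png

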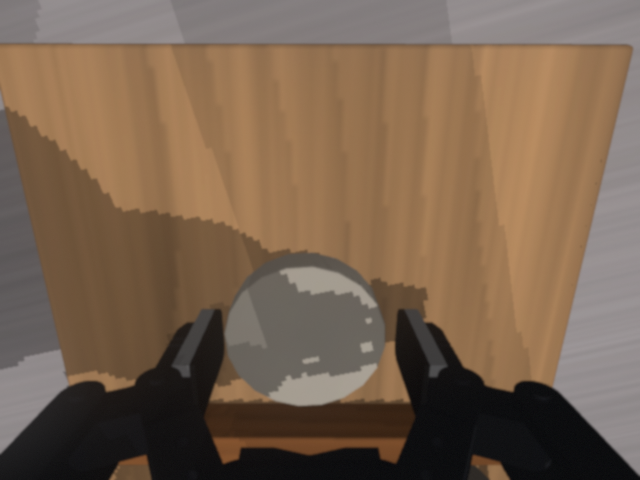

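The wrist close-up shows the disc centred between the fingertips at (304,335), with no contact yet. I go 2 mm lower and close.

```bash
python3 -m inch '[[0,0,-0.001,0,0,0],[0,0,-0.002,0,0,0],[0,0,-0.002,0,0,0]]'; python3 -m inch '[[0,0,0,0,0,0],[0,0,0,0,0,0],[0,0,0,0,0,0],[0,0,0,0,0,0],[0,0,0,0,0,0]]' 0.05
```

```text
time: 24.18
tool_pos: [0.5886, -0.0279, 0.0157]
tcp_rot: [0.13, 0.992, 0.0, -0.0]
ft_force: [-0.3, -0.5, 0.1]
gripper_width: 0.785
grip_force: 0.0
time: 24.8
tool_pos: [0.5887, -0.028, 0.0165]
tcp_rot: [0.13, 0.992, -0.0, 0.0]
ft_force: [-1.0, -0.2, 5.4]
gripper_width: 0.677
grip_force: 63.4
```

```bash
python3 -m inch '[[0,0,0.02,0,0,0],[0,0,0.06,0,0,0],[0,0,0.1,0,0,0],[-0.004,0.02,0.12,0,0,0],[-0.012,0.06,0.12,0,0,0],[-0.021,0.105,0.12,0,0,0],[-0.03,0.15,0.12,0,0,0],[-0.039,0.195,0.12,0,0,0]]'
python3 -m inch '[[-0.009,0.045,0,0,0,0],[-0.018,0.09,0,0,0,0],[-0.026,0.127,0,0,0,0],[-0.031,0.15,0,0,0,0],[-0.032,0.1565,-0.02,0,0,0],[-0.032,0.1565,-0.04,0,0,0],[-0.032,0.1565,-0.05,0,0,0],[-0.032,0.1565,-0.05,0,0,0]]'
python3 - <<'E'
from h import *
p,d=snap('wrist','w4')
E
```

```text
time: 25.8
tool_pos: [0.548, 0.1702, 0.1358]
tcp_rot: [0.129, 0.992, 0.0, -0.001]
ft_force: [1.0, 0.2, -0.1]
gripper_width: 0.675
grip_force: 64.1
time: 26.8
tool_pos: [0.517, 0.3224, 0.0845]
tcp_rot: [0.131, 0.991, -0.001, -0.001]
ft_force: [0.1, 0.8, -0.4]
gripper_width: 0.677
grip_force: 64.1
```

View pics/w4.png

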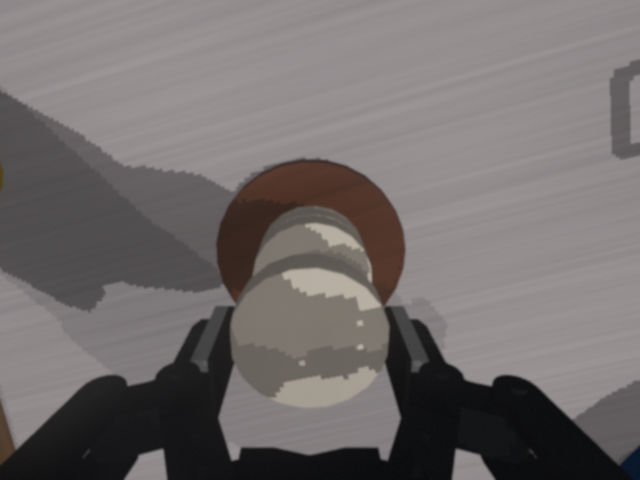

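The view shows the disc level in the fingers at (310,338) and the pile below it, laterally aligned at x≈312. I'll now descend and feel for the top.

```bash
python3 -m inch '[[0,0,-0.015,0,0,0],[0,0,-0.027,0,0,0],[0,0,-0.034,0,0,0],[0,0,-0.035,0,0,0],[0,0,-0.035,0,0,0]]'
python3 -m inch '[[0,0,-0.001,0,0,0],[0,0,-0.002,0,0,0],[0,0,-0.003,0,0,0],[0,0,-0.003,0,0,0]]'
```

```text
time: 27.48
tool_pos: [0.5178, 0.3237, 0.0509]
tcp_rot: [0.13, 0.992, 0.0, 0.0]
ft_force: [0.8, 1.0, -0.4]
gripper_width: 0.679
grip_force: 64.1
time: 27.98
tool_pos: [0.5176, 0.3235, 0.0478]
tcp_rot: [0.13, 0.992, -0.0, -0.0]
ft_force: [0.0, 0.1, -0.2]
gripper_width: 0.673
grip_force: 64.1
```

```bash
for i in 1 2 3 4; do echo; done >/dev/null; python3 -m inch '[[0,0,-0.001,0,0,0],[0,0,-0.002,0,0,0],[0,0,-0.002,0,0,0]]'; python3 -m inch '[[0,0,-0.001,0,0,0],[0,0,-0.001,0,0,0]]'
```

```text
time: 28.35
tool_pos: [0.5176, 0.3235, 0.0457]
tcp_rot: [0.13, 0.992, -0.0, -0.0]
ft_force: [1.5, -0.5, -1.4]
gripper_width: 0.676
grip_force: 64.1
time: 28.6
tool_pos: [0.5176, 0.3236, 0.0447]
tcp_rot: [0.13, 0.992, -0.0, -0.0]
ft_force: [-0.9, -0.5, -0.3]
gripper_width: 0.676
grip_force: 64.1
```

```bash
python3 -m inch '[[0,0,-0.001,0,0,0],[0,0,-0.001,0,0,0]]'; python3 -m inch '[[0,0,-0.001,0,0,0],[0,0,-0.001,0,0,0]]'
```

```text
time: 28.85
tool_pos: [0.5178, 0.3236, 0.0444]
tcp_rot: [0.13, 0.992, 0.0, 0.0]
ft_force: [-1.5, -0.8, 4.4]
gripper_width: 0.675
grip_force: 64.7
time: 29.1
tool_pos: [0.5177, 0.3236, 0.0444]
tcp_rot: [0.13, 0.992, 0.0, 0.0]
ft_force: [-3.4, -2.2, 11.6]
gripper_width: 0.677
grip_force: 65.3
```

Contact at TCP 44.4 mm, so the pile top is about 46 mm. Releasing.

```bash
python3 -m inch '[[0,0,0.001,0,0,0],[0,0,0.001,0,0,0]]'; python3 -m inch '[[0,0,0,0,0,0],[0,0,0,0,0,0],[0,0,0,0,0,0],[0,0,0.01,0,0,0],[0,0,0.04,0,0,0],[0,0,0.09,0,0,0],[0,0,0.14,0,0,0],[0,0,0.18,0,0,0]]' 0.075
python3 - <<'E'
from h import *
p,d=snap('wrist','w5')
_,d=snap('top','t5');_,e=snap('scene','s5')
for n,x in(('top',d),('scene',e)):
    Q=cloud(n,x).reshape(-1,3);Q=Q[(np.hypot(Q[:,0]-.5175,Q[:,1]-.3235)<.05)&(Q[:,2]>.055)&(Q[:,2]<.067)];print(n,len(Q))
    if len(Q):print(cv2.minEnclosingCircle(Q[:,:2].astype(np.float32)*1e3),np.median(Q[:,2]))
E
```

```text
time: 29.35
tool_pos: [0.5178, 0.3236, 0.0444]
tcp_rot: [0.13, 0.992, 0.0, 0.0]
ft_force: [-1.4, -0.9, 7.7]
gripper_width: 0.675
grip_force: 64.5
time: 30.35
tool_pos: [0.5181, 0.3238, 0.2268]
tcp_rot: [0.13, 0.991, 0.001, 0.001]
ft_force: [0.7, 0.7, 0.8]
gripper_width: 0.881
grip_force: 0.0
top 955
((516.5078735351562, 324.1329040527344), 30.398618698120117) 0.06079708043267629
scene 948
((518.2566528320312, 324.4593505859375), 30.879587173461914) 0.061359248262566335
```

View pics/s5.png

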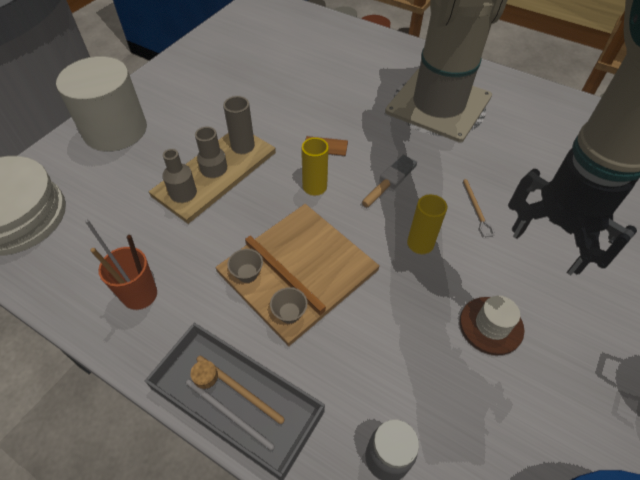

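View pics/w5.png

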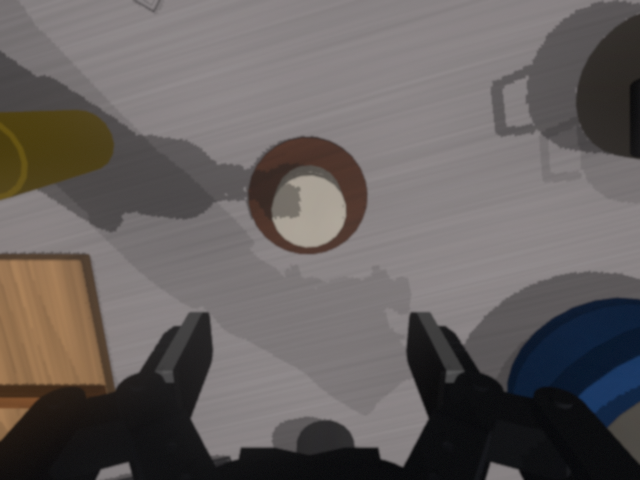

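The disc lies flat on the pile within 1 mm of its axis: wrist view (310,212), scene view (498,315). The three pots stand on the side board at (179,178), (211,155) and (239,125), and the bowls haven't moved. Now I return the pots, starting with the bottle.

```bash
python3 -m inch '[[0.005,-0.05,0,0,0,-0.18],[0.01,-0.1,0,0,0,-0.36],[0.014,-0.15,0,0,0,-0.54],[0.018,-0.2,0,0,0,-0.72],[0.022,-0.25,0,0,0,-0.9],[0.026,-0.3,0,0,0,-1.08],[0.03,-0.35,0,0,0,-1.26],[0.035,-0.4,0,0,0,-1.44]]' 0.06
python3 -m inch '[[0.005,-0.05,0,0,0,-0.106],[0.01,-0.1,0,0,0,-0.106],[0.014,-0.15,0,0,0,-0.106],[0.018,-0.2,0,0,0,-0.106],[0.022,-0.24,0,0,0,-0.106],[0.023,-0.258,0,0,0,-0.106],[0.023,-0.258,0,0,0,-0.106],[0.023,-0.258,0,0,0,-0.106]]'
```

```text
time: 31.5
tool_pos: [0.5519, -0.0777, 0.223]
tcp_rot: [0.753, 0.657, -0.001, -0.001]
ft_force: [1.1, -0.2, 0.1]
gripper_width: 0.702
grip_force: 0.0
time: 32.5
tool_pos: [0.5761, -0.3317, 0.2233]
tcp_rot: [0.785, 0.62, 0.001, -0.001]
ft_force: [0.0, 0.2, -0.2]
gripper_width: 0.71
grip_force: 0.0
```

```bash
python3 -m inch '[[0,0,-0.05,0,0,0],[0,0,-0.09,0,0,0],[0,0,-0.115,0,0,0],[0,0,-0.126,0,0,0],[0,0,-0.126,0,0,0],[0,0,-0.126,0,0,0]]'
python3 -m inch '[[0,0,0,0,0,0],[0,0,0,0,0,0],[0,0,0,0,0,0],[0,0,0,0,0,0],[0,0,0,0,0,0],[0,0,0,0,0,0],[0,0,0,0,0,0]]' 0.015
```

```text
time: 33.25
tool_pos: [0.5766, -0.3345, 0.0992]
tcp_rot: [0.785, 0.619, 0.0, 0.001]
ft_force: [0.3, 0.2, 0.2]
gripper_width: 0.705
grip_force: 0.0
time: 34.12
tool_pos: [0.5764, -0.3348, 0.0989]
tcp_rot: [0.785, 0.619, 0.0, 0.001]
ft_force: [1.6, -1.2, 5.2]
gripper_width: 0.326
grip_force: 59.3
```

```bash
python3 -m inch '[[0,0,0.02,0,0,0],[0,0,0.06,0,0,0],[0,0,0.1,0,0,0],[0,0.02,0.12,0,0,0],[0.001,0.06,0.12,0,0,0],[0.002,0.1,0.12,0,0,0],[0.003,0.15,0.12,0,0,0],[0.004,0.2,0.12,0,0,0]]'
python3 -m inch '[[0.001,0.05,0,0,0,0],[0.002,0.1,0,0,0,0],[0.003,0.14,0,0,0,0],[0.0035,0.165,0,0,0,0],[0.0035,0.176,-0.01,0,0,0],[0.0035,0.176,-0.05,0,0,0],[0.0035,0.176,-0.09,0,0,0],[0.0035,0.176,-0.11,0,0,0]]'
python3 -m inch '[[0,0,-0.004,0,0,0],[0,0,-0.007,0,0,0],[0,0,-0.009,0,0,0],[0,0,-0.009,0,0,0],[0,0,-0.009,0,0,0]]'
```

```text
time: 35.12
tool_pos: [0.5792, -0.133, 0.2185]
tcp_rot: [0.786, 0.619, 0.0, -0.0]
ft_force: [1.4, 0.2, -2.2]
gripper_width: 0.325
grip_force: 59.7
time: 36.12
tool_pos: [0.5814, 0.0402, 0.1054]
tcp_rot: [0.786, 0.618, -0.002, -0.001]
ft_force: [-0.8, 0.1, -1.9]
gripper_width: 0.327
grip_force: 59.6
time: 36.75
tool_pos: [0.5834, 0.0417, 0.0993]
tcp_rot: [0.785, 0.619, 0.0, 0.0]
ft_force: [-0.4, -0.2, -3.0]
gripper_width: 0.328
grip_force: 59.6
```

```bash
python3 -m inch '[[0,0,-0.001,0,0,0],[0,0,-0.002,0,0,0],[0,0,-0.002,0,0,0]]'
```

```text
time: 37.12
tool_pos: [0.5837, 0.0417, 0.0988]
tcp_rot: [0.785, 0.619, 0.001, -0.0]
ft_force: [-4.0, 0.3, 13.0]
gripper_width: 0.328
grip_force: 61.5
```

```bash
python3 -m inch '[[0,0,0.001,0,0,0],[0,0,0.001,0,0,0],[0,0,0.001,0,0,0],[0,0,0.03,0,0,0],[0,0,0.08,0,0,0],[0,0,0.12,0,0,0],[-0.01,-0.037,0.14,0,0,0],[-0.0227,-0.085,0.14,0,0,0]]' 0.062
python3 -m inch '[[-0.014,-0.054,0,0,0,0],[-0.028,-0.108,0,0,0,0],[-0.042,-0.162,0,0,0,0],[-0.056,-0.216,0,0,0,0],[-0.07,-0.26,0,0,0,0],[-0.0745,-0.2798,0,0,0,0],[-0.0745,-0.2798,-0.05,0,0,0],[-0.0745,-0.2798,-0.1,0,0,0]]'
python3 -m inch '[[0,0,-0.03,0,0,0],[0,0,-0.05,0,0,0],[0,0,-0.06,0,0,0],[0,0,-0.06,0,0,0],[0,0,-0.06,0,0,0]]'
```

```text
time: 38.12
tool_pos: [0.5618, -0.0433, 0.2384]
tcp_rot: [0.784, 0.62, 0.002, 0.001]
ft_force: [0.6, -0.8, 0.3]
gripper_width: 0.725
grip_force: 0.0
time: 39.12
tool_pos: [0.4863, -0.3238, 0.136]
tcp_rot: [0.786, 0.619, 0.0, 0.001]
ft_force: [0.4, 0.4, -0.3]
gripper_width: 0.725
grip_force: 0.0
time: 39.75
tool_pos: [0.4863, -0.3235, 0.0775]
tcp_rot: [0.785, 0.619, 0.0, 0.0]
ft_force: [-0.2, 0.8, -0.3]
gripper_width: 0.722
grip_force: 0.0
```

```bash
python3 -m inch '[[0,0,0,0,0,0],[0,0,0,0,0,0],[0,0,0,0,0,0],[0,0,0,0,0,0],[0,0,0,0,0,0],[0,0,0,0,0,0]]' 0.03
python3 -m inch '[[0,0,0.02,0,0,0],[0,0,0.06,0,0,0],[0,0,0.1,0,0,0],[0,0,0.14,0,0,0],[0.005,0.02,0.15,0,0,0],[0.016,0.06,0.15,0,0,0],[0.028,0.1,0.15,0,0,0],[0.04,0.144,0.15,0,0,0]]'
python3 -m inch '[[0.011,0.04,0,0,0,0],[0.021,0.075,0,0,0,0],[0.0273,0.097,0,0,0,0],[0.0273,0.097,-0.02,0,0,0],[0.0273,0.097,-0.06,0,0,0],[0.0273,0.097,-0.1,0,0,0],[0.0273,0.097,-0.13,0,0,0],[0.0273,0.097,-0.14,0,0,0]]'
python3 -m inch '[[0,0,-0.004,0,0,0],[0,0,-0.007,0,0,0],[0,0,-0.009,0,0,0],[0,0,-0.009,0,0,0],[0,0,-0.009,0,0,0]]'
```

```text
time: 40.5
tool_pos: [0.4864, -0.3235, 0.0778]
tcp_rot: [0.785, 0.619, 0.0, 0.001]
ft_force: [0.9, 0.3, 6.1]
gripper_width: 0.495
grip_force: 60.4
time: 41.5
tool_pos: [0.5257, -0.178, 0.2265]
tcp_rot: [0.786, 0.619, -0.0, -0.0]
ft_force: [0.5, -0.4, -3.2]
gripper_width: 0.497
grip_force: 61.6
time: 42.5
tool_pos: [0.5516, -0.0818, 0.0849]
tcp_rot: [0.785, 0.619, -0.001, -0.002]
ft_force: [0.2, 0.3, -1.5]
gripper_width: 0.494
grip_force: 61.5
time: 43.12
tool_pos: [0.5535, -0.0822, 0.0782]
tcp_rot: [0.785, 0.619, 0.0, 0.0]
ft_force: [0.2, 0.2, -2.2]
gripper_width: 0.493
grip_force: 61.5
```

```bash
python3 -m inch '[[0,0,-0.001,0,0,0],[0,0,-0.002,0,0,0],[0,0,-0.002,0,0,0]]'
```

```text
time: 43.5
tool_pos: [0.5537, -0.0823, 0.0777]
tcp_rot: [0.785, 0.619, 0.001, 0.0]
ft_force: [-2.8, 0.7, 13.3]
gripper_width: 0.493
grip_force: 63.5
```

```bash
python3 -m inch '[[0,0,0.001,0,0,0],[0,0,0.001,0,0,0],[0,0,0.001,0,0,0],[0,0,0.03,0,0,0],[0,0,0.08,0,0,0],[0,0,0.13,0,0,0],[-0.02,-0.03,0.16,0,0,0],[-0.05,-0.074,0.16,0,0,0]]' 0.07
python3 -m inch '[[-0.03,-0.045,0,0,0,0],[-0.06,-0.09,0,0,0,0],[-0.09,-0.13,0,0,0,0],[-0.107,-0.1559,0,0,0,0],[-0.107,-0.1559,-0.03,0,0,0],[-0.107,-0.1559,-0.07,0,0,0],[-0.107,-0.1559,-0.11,0,0,0],[-0.107,-0.1559,-0.138,0,0,0]]'
python3 -m inch '[[0,0,0,0,0,0],[0,0,0,0,0,0],[0,0,0,0,0,0]]'
```

```text
time: 44.5
tool_pos: [0.5053, -0.1564, 0.238]
tcp_rot: [0.784, 0.621, 0.002, 0.002]
ft_force: [0.2, -0.7, -0.1]
gripper_width: 0.821
grip_force: 0.0
time: 45.5
tool_pos: [0.3957, -0.3117, 0.0961]
tcp_rot: [0.785, 0.619, -0.0, -0.001]
ft_force: [0.3, -0.1, 0.1]
gripper_width: 0.82
grip_force: 0.0
time: 45.88
tool_pos: [0.397, -0.3127, 0.0991]
tcp_rot: [0.785, 0.619, 0.0, 0.001]
ft_force: [0.7, 0.1, -0.0]
gripper_width: 0.819
grip_force: 0.0
```

```bash
python3 -m inch '[[0,0,0,0,0,0],[0,0,0,0,0,0],[0,0,0,0,0,0],[0,0,0,0,0,0],[0,0,0,0,0,0]]' 0.04
python3 -m inch '[[0,0,0.02,0,0,0],[0,0,0.06,0,0,0],[0,0,0.1,0,0,0],[0,0,0.14,0,0,0],[0.01,0.025,0.15,0,0,0],[0.025,0.06,0.15,0,0,0],[0.042,0.1,0.15,0,0,0],[0.06,0.14,0.15,0,0,0]]'
python3 -m inch '[[0.018,0.042,0,0,0,0],[0.036,0.084,0,0,0,0],[0.052,0.125,0,0,0,0],[0.062,0.15,0,0,0,0],[0.0673,0.1616,0,0,0,0],[0.0673,0.1616,0,0,0,0],[0.0673,0.1616,-0.02,0,0,0],[0.0673,0.1616,-0.05,0,0,0]]'
python3 -m inch '[[0,0,-0.04,0,0,0],[0,0,-0.07,0,0,0],[0,0,-0.09,0,0,0],[0,0,-0.096,0,0,0],[0,0,-0.099,0,0,0],[0,0,-0.099,0,0,0],[0,0,-0.099,0,0,0]]'
```

```text
time: 46.5
tool_pos: [0.3968, -0.3124, 0.099]
tcp_rot: [0.785, 0.619, 0.0, 0.001]
ft_force: [-1.4, 0.1, 6.2]
gripper_width: 0.607
grip_force: 61.7
time: 47.5
tool_pos: [0.4563, -0.1706, 0.248]
tcp_rot: [0.786, 0.619, 0.0, -0.0]
ft_force: [0.7, 0.3, -2.7]
gripper_width: 0.602
grip_force: 63.7
time: 48.5
tool_pos: [0.5238, -0.0127, 0.1982]
tcp_rot: [0.786, 0.618, 0.001, 0.001]
ft_force: [-0.2, -0.3, -3.6]
gripper_width: 0.607
grip_force: 63.7
time: 49.38
tool_pos: [0.5241, -0.0106, 0.0995]
tcp_rot: [0.785, 0.619, 0.001, 0.0]
ft_force: [-0.6, -0.1, -2.6]
gripper_width: 0.604
grip_force: 63.9
```

```bash
python3 -m inch '[[0,0,-0.001,0,0,0],[0,0,-0.002,0,0,0],[0,0,-0.002,0,0,0]]'
python3 -m inch '[[0,0,0,0,0,0]]'
```

```text
time: 49.75
tool_pos: [0.5241, -0.0104, 0.099]
tcp_rot: [0.785, 0.619, 0.001, 0.0]
ft_force: [-5.1, 0.6, 16.2]
gripper_width: 0.609
grip_force: 65.7
time: 49.88
tool_pos: [0.5241, -0.0104, 0.099]
tcp_rot: [0.785, 0.619, 0.001, 0.0]
ft_force: [-4.0, 0.4, 16.4]
gripper_width: 0.609
grip_force: 65.7
```

Release, retreat upward and to the left, then verify.

```bash
python3 -m inch '[[0,0,0.0015,0,0,0],[0,0,0.0015,0,0,0],[0,0,0.0015,0,0,0],[0,0,0.03,0,0,0],[0,0,0.08,0,0,0],[0,0,0.13,0,0,0],[0,0.03,0.15,0,0,0],[-0.02,0.08,0.15,0,0,0]]' 0.07
python3 -m inch '[[-0.02,0.05,0,0,0,0],[-0.04,0.1,0,0,0,0],[-0.06,0.15,0,0,0,0],[-0.08,0.2,0,0,0,0],[-0.1,0.25,0,0,0,0],[-0.12,0.3,0,0,0,0],[-0.13,0.35,0,0,0,0],[-0.13,0.4,0,0,0,0]]'
python3 -m inch '[[0,0,0,0,0,0],[0,0,0,0,0,0]]'
python3 - <<'E'
from h import *
for n in('scene','top'):
    p,d=snap(n,n+'9'); np.save('pics/%s9c.npy'%n,cloud(n,d))
E
sed 's/top0c/top9c/;s/scene0c/scene9c/;s/^for n,u,v.*jar.*$/for n,u,v in []:/' meas.py > meas9.py
python3 - <<'E'
import importlib
for m in('meas','meas9'):
    print(m);M=importlib.import_module(m)
    M.fit('cylrim',[.5236,-.011],.131,.145,.0255,.045);M.fit('wai',[.5525,-.083],.072,.112,.022,.045);M.fit('bot',[.583,.041],.095,.127,.015,.04)
    M.fit('bowla',[.694,.016],.05,.07,.031,.045);M.fit('bowlb',[.667,-.096],.05,.07,.031,.045);M.fit('disc',[.5175,.3235],.05,.058,.03,.045)
E
```

```text
time: 50.88
tool_pos: [0.506, 0.0688, 0.2488]
tcp_rot: [0.787, 0.617, 0.002, 0.002]
ft_force: [0.4, 0.8, -0.1]
gripper_width: 0.819
grip_force: 0.0
time: 51.88
tool_pos: [0.3721, 0.4714, 0.2466]
tcp_rot: [0.785, 0.62, -0.0, -0.0]
ft_force: [0.8, -0.0, 0.1]
gripper_width: 0.819
grip_force: 0.0
time: 52.12
tool_pos: [0.3737, 0.4684, 0.2463]
tcp_rot: [0.786, 0.619, -0.001, 0.001]
ft_force: [0.0, -0.2, 0.4]
gripper_width: 0.822
grip_force: 0.0
meas
disc [ 0.5847 -0.0287  0.0326]
pile [0.5153 0.3205 0.046 ]
pbase [0.4837 0.2915 0.0121]
board [0.5345 0.068  0.0178]
board2 [ 0.4885 -0.0048  0.0051]
side [ 0.482  -0.3247  0.017 ]
table [ 0.5569 -0.2072 -0.    ]
jar [0.807  0.2652 0.0995]
cylrim 0 277 [ 0.5221 -0.011 ] res 0.001 ztop 0.1383
cylrim 1 253 [ 0.5252 -0.0109] res 0.001 ztop 0.1386
wai 0 281 [ 0.55   -0.0823] res 0.0021 ztop 0.1114
wai 1 505 [ 0.5549 -0.0831] res 0.0017 ztop 0.1115
bot 0 167 [0.5807 0.0413] res 0.002 ztop 0.1267
bot 1 274 [0.5853 0.0416] res 0.0016 ztop 0.126
bowla 0 321 [0.6912 0.0142] res 0.002 ztop 0.0602
bowla 1 375 [0.6962 0.015 ] res 0.0021 ztop 0.0606
bowlb 0 325 [ 0.6646 -0.0968] res 0.002 ztop 0.06
bowlb 1 342 [ 0.6693 -0.0963] res 0.002 ztop 0.0606
disc 0 few 1
disc 1 few 2
meas9
cylrim 0 273 [ 0.5218 -0.0108] res 0.001 ztop 0.1379
cylrim 1 254 [ 0.525  -0.0105] res 0.001 ztop 0.1385
wai 0 278 [ 0.5502 -0.0822] res 0.0022 ztop 0.1115
wai 1 517 [ 0.5552 -0.0828] res 0.0019 ztop 0.1115
bot 0 166 [0.5808 0.0417] res 0.002 ztop 0.1267
bot 1 281 [0.5853 0.0423] res 0.0015 ztop 0.1265
bowla 0 327 [0.6912 0.0143] res 0.002 ztop 0.0602
bowla 1 383 [0.6962 0.0153] res 0.0022 ztop 0.0607
bowlb 0 336 [ 0.6645 -0.0969] res 0.002 ztop 0.0598
bowlb 1 346 [ 0.6693 -0.0964] res 0.002 ztop 0.0607
disc 0 89 [0.517 0.325] res 0.0005 ztop 0.0579
disc 1 97 [0.5172 0.3242] res 0.0004 ztop 0.0578
```

View pics/scene9.png

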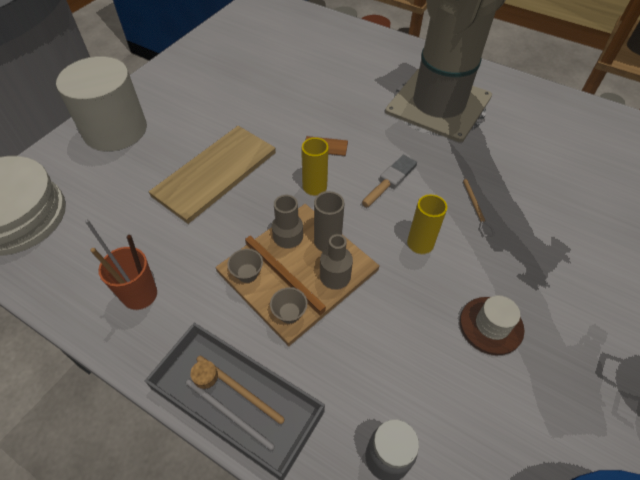

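The pots are upright within 1 mm of where they started, at (329,222), (287,221) and (336,263). The disc is on the pile at (498,312), the bowls are unmoved and the arm is clear.

```bash
python3 -c "
from station import arm
print(arm.hand_in())"
```

```text
the job is handed in; nothing more can be done
None
```

The job is handed in at about 52 s of the 134 s allowed: the disc lies flat on the pile about 1 mm from its axis, all three pots are back within 1 mm of where they started, and the bowls were not disturbed; the hand-in gave no verdict.

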